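# Bring the inspection camera over the printed turtle

## Robot

A 6-joint arm with a two-finger parallel gripper is mounted at the origin on the work surface. World frame = base frame: x ahead of the robot, y to its left, z up, the work surface at z = 0. Lengths are in m, angles in rad, forces in N, time in s.
With the tool pointing down it reaches from about 0.35 to 0.8 m from the base axis. Payload 7.3 kg.
Tool frame: the origin (TCP) lies on the mounting face of the last link; the fingertips stand 173 mm ahead of it and the grasp point (between the pads) lies 155 mm ahead of it; z points along the fingers, y is the line along which they close (so a half turn about z gives the same grasp; the last joint's range is limited). The gripper opens to 85 mm and grips with 20 to 120 N. Pads are 22 mm wide; open, the fingers measure 114 mm over their backs; the gripper's body (76 mm by 85 mm) begins 54 mm behind the grasp point. The pads swing forward as they close: fully open they stand 13 mm farther back than shut.
Start: joints at [-1.384, 0.342, 1.524, -0, 1.275, -0.146], TCP at [0.172, -0.496, 0.405] pointing down, gripper open.
Joint ranges: [-2.53, 2.53], [-0.77, 2.02], [0.04, 2.7], [-1, 4.14], [0.28, 2.66], [-3.11, 3.11]. Speed limits (rad/s): [2.57, 2.57, 3.14, 3.14, 3.14, 3.14].

## Interface

Orientations are given as a unit quaternion [w, x, y, z].
In Python, from workcell import bot gives the robot as it stands.
- The arm moves only by the tool jog_arm, never from a script. Its argument "targets" is a list of rows, each a list of 3 entries, a list of its own where there are three numbers: the shift along the tool's x, y, z in mm, then the turn, a rotation vector about the tool's x, y, z in rad, then the finger opening in mm, from 0 to 85.4. A call has 1 to 12 rows; each row shifts and turns the commanded pose from where the row before left it, along the tool's axes as they then stand; what a row does not reach is not made up. A row lasts 1/12 s, in which the tool goes at most 41.7 mm and 7.16 degrees, less where a joint would pass 70% of its speed; a pose out of reach is approached as far as the arm can. A call is refused whole if a number of a shift passes 41.7 or a number of a turn 0.125, either way. A call with a gripper value outside its range is refused whole. The fingers move at their own pace and stop on an object; "force" is the grip in N (left out, the last holds). Time passes only in rows, so rows that do not move let the fingers close. It gives the time, the measured TCP pose, the force, the opening and the grip force at its end, in the units of the state.
- bot.state(): the state, without advancing time (a new reading comes with each control period).
- bot.capture(name): name is "scene" or "top"; returns (picture, depth): 420x560x3 uint8, red, green, blue; 420x560 float32, m along the optical axis (not along the pixel's ray), 0 where there is no reading.
- bot.camera_model(name): a dict with "K" (3x3 intrinsics, pixels), "xyz" and "attitude" of the camera in the world. Camera axes: x right, y up, looking along -z (the intrinsics and any distortion apply to the point x, -y, -z); pixel columns grow to the right and rows downward; lengths in m; the calibration is good to about 2 mm. A picture is of the moment at which its call begins. camera_model takes no time and is no camera call.
- bot.finish_job(): hands the job in; it is judged then, once.
The state is a dict: "time_s": time; "joints": joint angles; "joint_velocities": joint speeds; "effort": joint torques, N m; "eef_pos": TCP position; "orientation": TCP orientation; "wrist_force": force on the tool from outside, world axes, zero at the start; "torque": the same for the moment, N m; "opening": finger opening in m; "gripper_force": force on a finger pad.
Only numpy, scipy, OpenCV 4.12 (cv2) and the standard library are available. Lean on these libraries where they do the work, as an engineer would, in place of code of your own. Each camera call takes 0.05 s, during which the arm holds its last target. There are 200 camera calls.

## Task

Press the release button on the camera carriage and keep it held down while you slide the carriage along its rail, until the small inspection camera points straight down at the middle of the printed turtle. Then let the button come up so that the carriage is locked there. Do not disturb the turtle.

Things in the scene. Friction and masses are not known exactly. Their poses are not given: they have to be found in the camera images.
- turtle: 3D-printed turtle, loose on the grey base plate: shell 45 mm across, 25 mm high, with head, stub tail and four flippers (68 mm overall, 30 g). It lies in a row with a gear, a plain dome and a little pot of the same filament, in any order, at least 55 mm apart, below the camera's path along the rail. Origin: centre of its underside; x to the head, z up.
- lens (a point): Centre of the lower face of the inspection camera, a black upright barrel 34 mm thick, 50 to 135 mm above the table, rigid on the carriage's boom: 140 mm from the release button along +x. Axes: x across the rail, from button to camera; y along the rail; z up. The rail is level, up to 15 degrees off world y; the carriage travels 205 mm either side of its middle.
- release_top (a point): Centre of the top of the release button, a grey ribbed pad 34 mm (x) by 40 mm (y) on the black carriage, 74 mm above the table when up. At its two y ends stand walls 6 mm thick, 50 mm apart inside, 10 mm above the pad: shut fingers pressed on the pad carry the carriage along either way, by friction or by a wall. Axes as for the lens: y along the rail.
- release (a joint): Travel of the release button in m: 0 up (locked), 0.008 fully down. A spring lifts it: 3 N to start, 4.6 N fully down. Up, a tooth locks the carriage in a notched rack; beyond about 0.006 down the tooth is clear and the carriage slides with under 1 N. Let up, the tooth drops into the nearest notch (9 mm apart) by itself, shifting the carriage up to 5 mm along the rail.
There are look-alikes about, which are no part of the job. Leave any blue or orange look-alike of the turtle alone.

How it is judged:
By the outcome, as a careful person would: the job done as asked, in the order asked, and still so for the second after the job is handed in, with the robot touching nothing.
It also fails if it takes over 32 s, if anything falls off the work surface, if the arm or the gripper's body presses on something with over 40 N, if the wrist force passes 120 N, or if a joint passes its speed limit or range.

## Working session

There is one attempt and no reset: what is moved stays moved. The work goes in short steps, Python scripts to look and compute and a tool call to move; the robot and the scene stay as the last step left them, time stands still between calls to the robot, and variables do not carry over. Pictures are saved under pics/ and viewed, at most 10 in all, crops included, and the job is handed in when it is done.

Besides the shell and the picture viewer there is one more tool, called after ">>>" as name([rows], argument=value, ...), one row to a line, values as JSON. jog_arm: Moves the arm, as the interface text tells. Its arguments: {"type":"object","properties":{"targets":{"type":"array"},"force":{"type":"number"}},"required":["targets"]}

```bash
mkdir -p pics
cat > h.py <<'E'
import numpy as np, cv2
from scipy.spatial.transform import Rotation as R
from workcell import bot
def world(m,d,u,v,z=None):
    K=np.array(m["K"]); q=np.array(m["attitude"],float)
    Rm=R.from_quat([q[1],q[2],q[3],q[0]]).as_matrix() if q.size==4 else q.reshape(3,3)
    dist=np.array(m.get("distortion",m.get("dist",np.zeros(5))),float)
    p=cv2.undistortPoints(np.array([[[u,v]]],float),K,dist)[0,0]
    ray=Rm@np.array([p[0],-p[1],-1.0]); o=np.array(m["xyz"])
    if z is not None: return o+ray*(z-o[2])/ray[2]
    return o+ray*d
E
python3 - <<'E'
from h import *
for n in("scene","top"):
    p,d=bot.capture(n); cv2.imwrite(f"pics/{n}0.png",p[:,:,::-1]); np.save(n+"_d.npy",d); print(bot.camera_model(n))
print(bot.state())
E
```

```text
{'K': array([[537.25895644,   0.        , 283.55360659],
       [  0.        , 537.25895644, 215.73910844],
       [  0.        ,   0.        ,   1.        ]]), 'xyz': array([1.25098086, 0.41918548, 0.84607393]), 'attitude': array([0.51917209, 0.20334893, 0.31380403, 0.76852885])}
{'K': array([[424.70896548,   0.        , 284.10820063],
       [  0.        , 424.70896548, 204.7252489 ],
       [  0.        ,   0.        ,   1.        ]]), 'xyz': array([0.48668212, 0.11697515, 0.84215071]), 'attitude': array([-0.69721569, -0.04732112,  0.02009997,  0.71501538])}
{'time_s': 0.1, 'joints': array([-1.38400627e+00,  3.42669196e-01,  1.52491353e+00, -1.66132007e-05,
        1.27542539e+00, -1.46008824e-01]), 'joint_velocities': array([-0.00071943, -0.00177626, -0.00384715, -0.00150509,  0.00053424,
        0.00044294]), 'effort': array([ 1.25845338e-03, -4.34448445e+01, -2.46491700e+01, -1.56415795e-04,
        4.77165027e-03,  1.87455619e-06]), 'eef_pos': array([ 0.17150429, -0.49607118,  0.40408969]), 'orientation': array([-7.07423631e-04,  9.86186880e-01,  1.65634951e-01, -2.23736182e-05]), 'wrist_force': array([ 0.60569531, -0.1409224 ,  0.05881657]), 'torque': array([ 0.00987023, -0.05411205, -0.00415416]), 'gripper_force': 0.0, 'opening': 0.08528039584322787}
```

View pics/scene0.png

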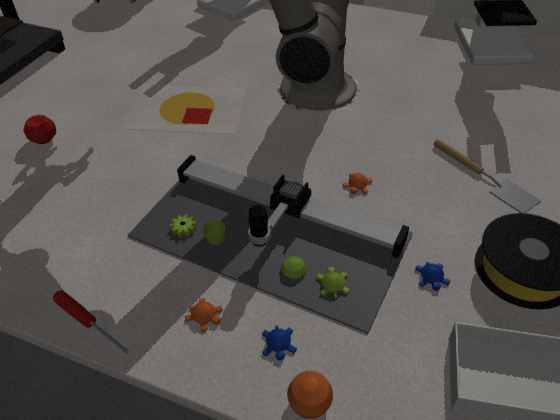

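View pics/top0.png

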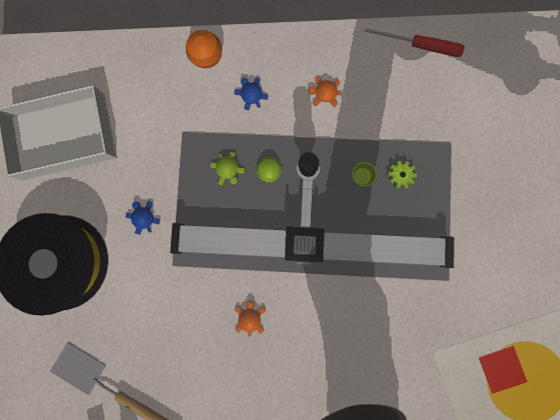

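The scene view shows the turtle at about (333,282), the dome at (294,267), the pot at (214,232) and the gear at (182,226). In the top view the turtle is near (227,168), the camera barrel near (308,163) and the button near (304,244). I'll enlarge the top view.

Run:
```python
from h import *
p=cv2.imread("pics/top0.png")
a=cv2.resize(p[138:198,190:270],None,fx=7.5,fy=7.5,interpolation=cv2.INTER_CUBIC)
b=cv2.resize(p[215:275,265:345],None,fx=5,fy=5,interpolation=cv2.INTER_CUBIC)
a=cv2.resize(a,(400,300)); c=np.hstack([a,b]); cv2.imwrite("pics/crop1.png",c)
m=bot.camera_model("top"); d=np.load("top_d.npy")
W=lambda u,v,z=None: world(m,d[int(round(v)),int(round(u))],u,v,z).round(4)
for n,u,v in [("turtle",227,168),("dome",269,170),("cam",309,163),("btn",304,244),("railL",195,240),("railL2",260,243),("railR",350,247),("railR2",430,250),("plate",200,205),("plate2",430,210)]: print(n,W(u,v))
# rail edges by depth: points at rail height
H=np.array([[world(m,d[v,u],u,v) for u in range(150,480)] for v in range(120,290)])
z=H[...,2]
rail=H[(z>0.03)&(z<0.06)]; print("z hist",np.histogram(z[95:150],bins=np.arange(-.01,.16,.01)))
# turtle mask
hsv=cv2.cvtColor(p,cv2.COLOR_BGR2HSV); g=cv2.inRange(hsv,(25,100,40),(50,255,255))
n,l,s,c=cv2.connectedComponentsWithStats(g)
for i in range(1,n):
  if s[i,4]>100: 
    t=(l==i).astype(np.uint8); e=cv2.morphologyEx(t,cv2.MORPH_OPEN,cv2.getStructuringElement(cv2.MORPH_ELLIPSE,(17,17)))
    M=cv2.moments(e); cc=(M['m10']/max(M['m00'],1),M['m01']/max(M['m00'],1)); ys,xs=np.nonzero(t)
    print(s[i],c[i],cc,M['m00'],"maxz",max(W(x,y)[2] for x,y in zip(xs,ys)))
```

```text
turtle [0.6398 0.2571 0.0296]
dome [0.6331 0.1751 0.0309]
cam [0.624  0.0999 0.1361]
btn [0.4887 0.1116 0.0743]
railL [0.5012 0.3187 0.0368]
railL2 [0.4926 0.1943 0.0386]
railR [0.4811 0.0255 0.0385]
railR2 [ 0.4722 -0.1214  0.0409]
plate [0.5711 0.3161 0.006 ]
plate2 [ 0.5492 -0.1366  0.0045]
z hist (array([1446, 8524,   53,   19, 5637,  962,  194,  655,  419,  167,    0,
          0,    0,    0,    0,    0]), array([-0.01,  0.  ,  0.01,  0.02,  0.03,  0.04,  0.05,  0.06,  0.07,
        0.08,  0.09,  0.1 ,  0.11,  0.12,  0.13,  0.14,  0.15]))
[210 152  35  33 597] [226.94137353 168.54606365] (226.39473684210526, 167.5) 380.0 maxz 0.0331
[256 157  26  25 500] [268.732 169.112] (268.6970954356847, 169.0) 482.0 maxz 0.8422
[388 161  29  28 522] [401.82950192 174.40421456] (0.0, 0.0) 0.0 maxz 0.8422
[352 162  25  24 476] [363.96638655 173.73739496] (363.87982832618025, 173.6716738197425) 466.0 maxz 0.8422
```

View pics/crop1.png

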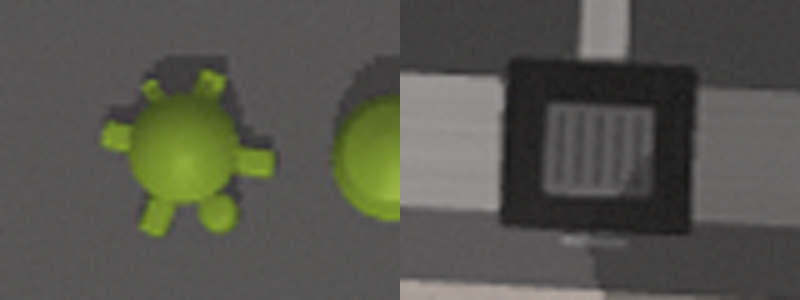

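```bash
cat > meas.py <<'E'
from h import *
def cloud(n):
    p,d=bot.capture(n); m=bot.camera_model(n); v,u=np.nonzero(d>0)
    K=m["K"]; q=m["attitude"]; Rm=R.from_quat([*q[1:],q[0]]).as_matrix()
    dd=d[v,u]; c=np.c_[(u-K[0,2])/K[0,0]*dd,-(v-K[1,2])/K[1,1]*dd,-dd]
    return p,u,v,c@Rm.T+m["xyz"]
def run(lensg,turt):
  for n in("top","scene"):
    p,u,v,P=cloud(n)
    k=(np.hypot(*(P[:,:2]-turt).T)<.021)&(P[:,2]>.013)&(P[:,2]<.05)
    S=P[k]
    for _ in range(3):   # |r-c|^2 = a+bz+gz^2, linear
        A=np.c_[2*S[:,:2],np.ones(len(S)),S[:,2],S[:,2]**2]; y=(S[:,:2]**2).sum(1)
        x=np.linalg.lstsq(A,y,rcond=None)[0]; r=y-A@x; S=S[abs(r)<2*r.std()]
    Q=P[(np.hypot(*(P[:,:2]-lensg).T)<.035)&(P[:,2]>.130)&(P[:,2]<.142)]
    print(n,"turtle",x[:2].round(4),len(S),S[:,2].max().round(4),"apex~",S[S[:,2]>np.quantile(S[:,2],.8)].mean(0).round(4),"lens",((Q.min(0)+Q.max(0))/2).round(4),Q.mean(0).round(4),len(Q),np.ptp(Q,axis=0).round(4))
    Rl=P[(P[:,2]>.033)&(P[:,2]<.046)&(abs(P[:,0]-.488)<.06)&(P[:,1]>-.12)&(P[:,1]<.31)]
    b=np.arange(-.12,.31,.01); L=[]
    for lo in b:
        s=Rl[(Rl[:,1]>=lo)&(Rl[:,1]<lo+.01)]
        if len(s)>20: L.append([lo+.005,np.median(s[:,0]),np.ptp(s[:,0])])
    L=np.array(L); w=np.median(L[:,2]); L=L[abs(L[:,2]-w)<.004]
    f=np.polyfit(L[:,0],L[:,1],1); print("  rail x=",f.round(4),"width",w,len(L),"angle",np.degrees(np.arctan(f[0])).round(2))
E
python3 - <<'E'
from meas import *
run(np.array([.625,.1]),np.array([.640,.257]))
m=bot.camera_model("top"); print("button",world(m,0,304.2,244.8,.074))
E
```

```text
top turtle [0.6438 0.2597] 300 0.0335 apex~ [0.6441 0.2595 0.031 ] lens [0.6274 0.1005 0.1344] [0.6272 0.1002 0.1348] 306 [0.0333 0.0323 0.0077]
  rail x= [0.074  0.4799] width 0.04882211244844448 37 angle 4.23
scene turtle [0.6415 0.2603] 250 0.0343 apex~ [0.6431 0.2608 0.0311] lens [0.6273 0.1012 0.1344] [0.628  0.1018 0.1346] 204 [0.0326 0.0316 0.0089]
  rail x= [0.0765 0.4795] width 0.05221818363447306 34 angle 4.38
button [0.48721456 0.1112689  0.074     ]
```

The turtle is 160 mm along the rail from the lens. The nearest notch multiple is 162 mm, and the 3.5 mm sideways offset can't be changed. I'll turn the tool to line up with the rail, shut the fingers and approach.

>>> jog_arm([
  [[0,0,0],[0,0,0.102],0],
  [[0,0,0],[0,0,0.102],0],
  [[0,0,0],[0,0,0.102],0],
  [[0,0,0],[0,0,0.102],0],
  [[13.5,-31.5,5],[0,0,0],0],
  [[13.5,-31.5,5],[0,0,0],0],
  [[13.5,-31.5,5],[0,0,0],0],
  [[13.5,-31.5,5],[0,0,0],0],
  [[13.5,-31.5,5],[0,0,0],0],
  [[13.5,-31.5,5],[0,0,0],0],
  [[13.5,-31.5,5],[0,0,0],0],
  [[13.5,-31.5,5],[0,0,0],0],
], force=40)

```text
time_s: 1.2
eef_pos: [0.2985, -0.2514, 0.3645]
orientation: [0.0, 0.999, -0.038, 0.0]
wrist_force: [0.7, -0.7, -0.4]
opening: -0.0001
gripper_force: 0.0
```

>>> jog_arm([
  [[13.5,-31.5,5],[0,0,0],0],
  [[13.5,-31.5,5],[0,0,0],0],
  [[13.5,-31.5,5],[0,0,0],0],
  [[13.5,-31.5,5],[0,0,0],0],
  [[13.5,-31.5,5],[0,0,0],0],
  [[13.5,-31.5,5],[0,0,0],0],
  [[13.5,-31.5,5],[0,0,0],0],
  [[13.5,-31.5,5],[0,0,0],0],
  [[13.5,-31.5,5],[0,0,0],0],
  [[13.5,-31.5,5],[0,0,0],0],
  [[0,0,0],[0,0,0],0],
  [[0,0,0],[0,0,0],0],
])

```text
time_s: 2.2
eef_pos: [0.4566, 0.0523, 0.3141]
orientation: [0.0, 0.999, -0.036, -0.001]
wrist_force: [-1.4, -0.2, -0.3]
opening: 0.0001
gripper_force: 0.0
```

>>> jog_arm([
  [[8.7,-20.4,0],[0,0,0],0],
  [[8.7,-20.4,0],[0,0,0],0],
  [[8.7,-20.4,0],[0,0,0],0],
  [[0,0,15],[0,0,0],0],
  [[0,0,15],[0,0,0],0],
  [[0,0,14],[0,0,0],0],
  [[0,0,0],[0,0,0],0],
  [[0,0,0],[0,0,0],0],
])

```text
time_s: 2.87
eef_pos: [0.4868, 0.109, 0.2705]
orientation: [0.0, 0.999, -0.038, -0.001]
wrist_force: [0.1, 0.1, 0.9]
opening: -0.0001
gripper_force: 0.0
```

Run:
```python
from h import *
p,d=bot.capture("scene"); cv2.imwrite("pics/s1.png",cv2.resize(p[120:270,200:400],None,fx=3.5,fy=3.5,interpolation=cv2.INTER_CUBIC)[:,:,::-1]); print(bot.state()["eef_pos"],bot.state()["wrist_force"])
```

```text
[0.48715571 0.10916699 0.27125067] [ 0.30875834 -1.01717708  0.80172288]
```

View pics/s1.png

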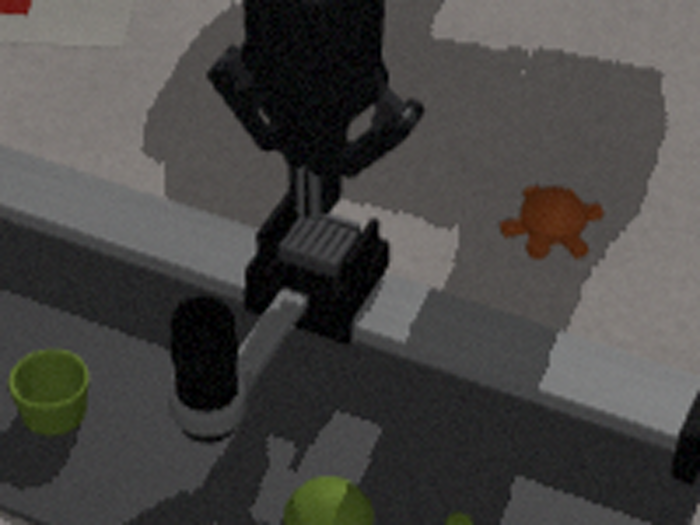

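The shut fingers hover centred over the ribbed pad, with the tips near crop (310,215). Next I'll press.

>>> jog_arm([
  [[0,-2,10],[0,0,0],0],
  [[0,0,8],[0,0,0],0],
  [[0,0,4],[0,0,0],0],
  [[0,0,3],[0,0,0],0],
  [[0,0,2],[0,0,0],0],
  [[0,0,0],[0,0,0],0],
  [[0,0,0],[0,0,0],0],
  [[0,0,0],[0,0,0],0],
])

```text
time_s: 3.58
eef_pos: [0.487, 0.112, 0.2438]
orientation: [0.0, 0.999, -0.038, -0.0]
wrist_force: [-2.5, -0.1, 4.6]
opening: 0.0004
gripper_force: 1.6
```

>>> jog_arm([
  [[0,0,2],[0,0,0],0],
  [[0,0,2],[0,0,0],0],
  [[0,0,1],[0,0,0],0],
  [[0,0,0],[0,0,0],0],
  [[0,0,0],[0,0,0],0],
])

```text
time_s: 4.0
eef_pos: [0.4872, 0.1121, 0.2394]
orientation: [-0.0, 0.999, -0.038, 0.0]
wrist_force: [-4.8, 0.6, 11.6]
opening: 0.0002
gripper_force: 5.4
```

Bottomed out at 11.6 N. Now I'll slide along -tool y (rail +y).

>>> jog_arm([
  [[0,-2,0],[0,0,0],0],
  [[0,-5,0],[0,0,0],0],
  [[0,-9,0],[0,0,0],0],
  [[0,-10,0],[0,0,0],0],
  [[0,-10,0],[0,0,0],0],
  [[0,-10,0],[0,0,0],0],
  [[0,-9,0],[0,0,0],0],
  [[0,-5,0],[0,0,0],0],
  [[0,0,0],[0,0,0],0],
  [[0,0,0],[0,0,0],0],
])

```text
time_s: 4.83
eef_pos: [0.4917, 0.1725, 0.2394]
orientation: [-0.0, 0.999, -0.037, 0.001]
wrist_force: [-3.9, 1.2, 10.3]
opening: -0.0001
gripper_force: 5.1
```

Run:
```python
from meas import *
run(np.array([.632,.16]),np.array([.643,.26]))
print(bot.state()["eef_pos"],bot.state()["wrist_force"])
```

```text
top turtle [0.6444 0.2605] 309 0.0331 apex~ [0.6436 0.2603 0.0309] lens [0.6322 0.1605 0.135 ] [0.6315 0.1605 0.135 ] 298 [0.0329 0.0309 0.0095]
  rail x= [0.0525 0.4789] width 0.0486512674053787 22 angle 3.01
scene turtle [0.6424 0.2606] 319 0.0333 apex~ [0.6436 0.2609 0.0309] lens [0.6302 0.1616 0.1342] [0.6322 0.1619 0.1346] 212 [0.0336 0.0334 0.0079]
  rail x= [0.0746 0.48  ] width 0.05279581876156769 34 angle 4.27
[0.49171613 0.17226663 0.23938869] [-4.02024986  0.97250288  9.28516467]
```

>>> jog_arm([
  [[0,-2,0],[0,0,0],0],
  [[0,-6,0],[0,0,0],0],
  [[0,-11,0],[0,0,0],0],
  [[0,-13,0],[0,0,0],0],
  [[0,-13,0],[0,0,0],0],
  [[0,-13,0],[0,0,0],0],
  [[0,-13,0],[0,0,0],0],
  [[0,-13,0],[0,0,0],0],
  [[0,-11,0],[0,0,0],0],
  [[0,-6,0],[0,0,0],0],
  [[0,0,0],[0,0,0],0],
  [[0,0,0],[0,0,0],0],
])

```text
time_s: 5.93
eef_pos: [0.4993, 0.2735, 0.2394]
orientation: [-0.001, 0.999, -0.037, 0.001]
wrist_force: [-4.0, 1.1, 8.7]
opening: 0.0
gripper_force: 4.6
```

Run:
```python
from meas import *
run(np.array([.639,.261]),np.array([.643,.26]))
print(bot.state()["eef_pos"],bot.state()["wrist_force"])
p,d=bot.capture("scene"); cv2.imwrite("pics/s2.png",cv2.resize(p[150:330,220:420],None,fx=3,fy=3,interpolation=cv2.INTER_CUBIC)[:,:,::-1])
```

```text
top turtle [0.6438 0.2595] 88 0.028 apex~ [0.639  0.2478 0.0259] lens [0.6392 0.2611 0.1345] [0.639  0.2611 0.135 ] 300 [0.0332 0.0314 0.0087]
  rail x= [0.0723 0.4801] width 0.048844277073134684 35 angle 4.14
scene turtle [0.6422 0.2606] 273 0.0333 apex~ [0.6442 0.2619 0.0308] lens [0.6385 0.2621 0.1344] [0.6396 0.2626 0.1346] 236 [0.0329 0.0334 0.0085]
  rail x= [0.0833 0.4798] width 0.052710885176031674 35 angle 4.76
[0.49928716 0.2731545  0.23938395] [-4.2371432   0.37829838  8.61615464]
```

View pics/s2.png

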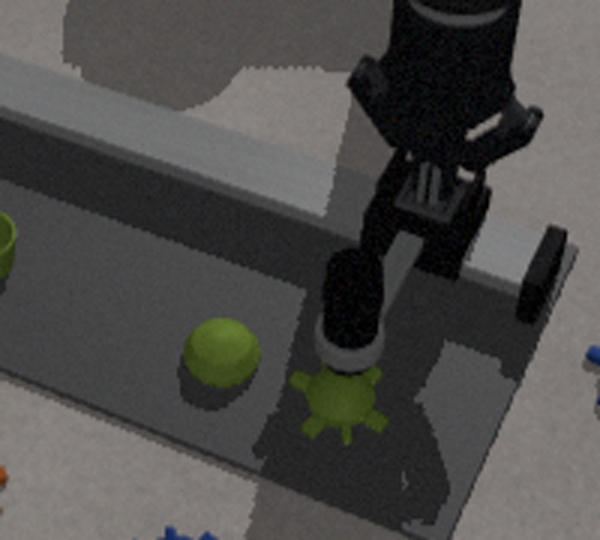

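The camera barrel (crop 352,300) stands over the turtle (340,395), and the turtle hasn't moved. The lens is within about 2 mm of it along the rail, so I'll lift straight up to let the button lock.

>>> jog_arm([
  [[0,0,-3],[0,0,0],0],
  [[0,0,-3],[0,0,0],0],
  [[0,0,-3],[0,0,0],0],
  [[0,0,-3],[0,0,0],0],
  [[0,0,-10],[0,0,0],0],
  [[0,0,-20],[0,0,0],0],
  [[0,0,-25],[0,0,0],0],
  [[0,0,-25],[0,0,0],0],
  [[0,0,-10],[0,0,0],0],
  [[0,0,0],[0,0,0],0],
  [[0,0,0],[0,0,0],0],
  [[0,0,0],[0,0,0],0],
])

```text
time_s: 7.08
eef_pos: [0.499, 0.2723, 0.3392]
orientation: [0.001, 0.999, -0.038, -0.001]
wrist_force: [0.3, -0.6, 0.7]
opening: -0.0001
gripper_force: 0.0
```

Run:
```python
from meas import *
run(np.array([.639,.261]),np.array([.643,.26]))
print(bot.state()["eef_pos"],bot.state()["wrist_force"])
p,u,v,P=cloud("scene"); k=(np.hypot(P[:,0]-.4994,P[:,1]-.2728)<.012)&(P[:,2]<.12); print("pad z",np.median(P[k,2]),k.sum())
cv2.imwrite("pics/s3.png",cv2.resize(p[150:330,220:420],None,fx=3,fy=3,interpolation=cv2.INTER_CUBIC)[:,:,::-1])
```

```text
top turtle [0.6437 0.2593] 73 0.0279 apex~ [0.6399 0.2462 0.0262] lens [0.6391 0.2609 0.1345] [0.6388 0.2602 0.1349] 304 [0.0325 0.0327 0.0082]
  rail x= [0.0741 0.48  ] width 0.04887743982793935 35 angle 4.24
scene turtle [0.6423 0.2607] 275 0.0326 apex~ [0.644  0.2618 0.0304] lens [0.6389 0.2614 0.1341] [0.6397 0.2619 0.1347] 236 [0.0338 0.0327 0.008 ]
  rail x= [0.0751 0.4796] width 0.052926989149428394 35 angle 4.29
[0.49906832 0.27238095 0.33903106] [ 0.16862465 -0.05119684 -0.00813243]
pad z 0.07449935252295647 84
```

View pics/s3.png

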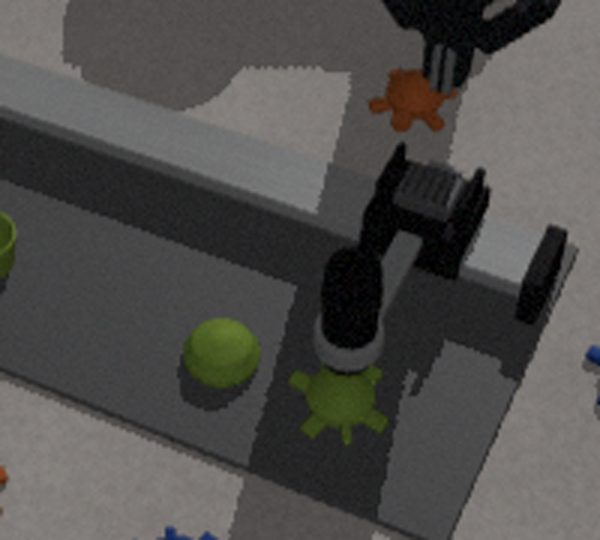

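The button is up (pad at 74.5 mm) and the carriage is locked. The lens is over the turtle, about 1 mm off along the rail, and the turtle is undisturbed. The robot is clear of everything.

```bash
python3 -c "
from workcell import bot
print(bot.finish_job())"
```

```text
the job is handed in; nothing more can be done
None
```

The job is handed in: the carriage is locked with the camera over the turtle, about 1 mm off its middle along the rail and 3–4 mm off across it (which sliding can't correct), with the turtle undisturbed and the arm clear.

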